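# Pack a row of ink bottles into the caddy and shut its gate

## Task

Put the four square ink bottles away in the wooden caddy. Lift its gate out of the recess and slide it along its channels, never out of them, until the bay's mouth is clear; stand the square bottle that was left on the table at the tail of the three on the ledge, and push all four home into the bay in one go as a straight, closed-up row, without lifting the three or tipping any. Then slide the gate back and let it drop fully into its recess; leave the round bottles, the goblet and the pigment jar where they stand.

Things in the scene. Friction and masses are not known exactly. Their poses are not given: they have to be found in the camera images.
- caddy: wooden bottle caddy, 199 x 452 mm, fixed on the table. Origin: centre of its footprint, at table height. y runs along the bottle row (+y: the open ledge, -y: the bay), x across it, away from the robot. Behind the bay (x > -15 mm) is an open tray of odds and ends, at most 36 mm above the table. All mm positions below are in this frame, heights above the table
- mouth (a point): middle of the bay's mouth, at x = -50, y = -20 mm, 10 mm high; axes as the caddy's. The mouth is 53 mm wide between channel cheeks (each 7 mm thick, tops 34 mm high) that stand before and behind the 12 mm wide gate groove, whose centre is at y = -20 mm. Flared guides on the ledge lead into it from 35 mm before the groove's centre
- bay_stop (a point): foot of the bay's back stop on the bay's line: x = -50, y = -218 mm, 9 mm high. The bay is a straight lane 53 mm wide from the mouth to this stop, floor 9 mm high, walls 36 mm high; it holds four 46 mm bottles with 8 mm to spare in front of the groove's near edge (y = -26 mm)
- ledge_end (a point): end of the ledge on the bay's line: x = -50, y = +226 mm, 10 mm high. The ledge is a flat open board, top 10 mm high, from y = -14 to +226 mm and as wide as the caddy; the row of bottles stands on it in line with the bay, the round bottle and goblet about 105 mm behind the row
- recess (a point): middle of the gate's recess, at its bottom: x = -35, y = -20 mm, 4 mm high. The recess is the deep part of the groove, x = -90 to +20 mm; from x = +20 to +92 mm the groove goes on as a channel with its floor 10 mm high. The gate's board is 102 mm long in x, 8 mm thick, 40 mm high; seated, it stands centred here
- gate_pull (a point): middle of the gate's upright pull, a dark block 24 (x) x 10 (y) mm, top 18 mm above this point; axes as the caddy's. Seated (at the start) it is 66 mm high at x = -2, y = -20 mm. The loose 70 g gate must rise 6 mm to slide; out of its channels when 24 mm up. It slides to +x up to 76 mm, the mouth is clear after 65 mm, and there it rests on the channel floor, 6 mm up
- row_1_mid (a point): bottle 1 of the three on the ledge, counted from the mouth: a square dark ink bottle: body 46 x 46 mm and 42 mm high, round cap 30 mm across on top, 58 mm high in all. The point is at its centre, 29 mm above its underside; x and y are square to its side faces
- row_2_mid (a point): bottle 2 of the three on the ledge, counted from the mouth: a square dark ink bottle: body 46 x 46 mm and 42 mm high, round cap 30 mm across on top, 58 mm high in all. The point is at its centre, 29 mm above its underside; x and y are square to its side faces
- row_3_mid (a point): bottle 3 of the three on the ledge, counted from the mouth: a square dark ink bottle: body 46 x 46 mm and 42 mm high, round cap 30 mm across on top, 58 mm high in all. The point is at its centre, 29 mm above its underside; x and y are square to its side faces
- stray_mid (a point): the bottle left on the table, left or right of the caddy: a square dark ink bottle: body 46 x 46 mm and 42 mm high, round cap 30 mm across on top, 58 mm high in all. The point is at its centre, 29 mm above its underside; x and y are square to its side faces
- round_ink: a round ink bottle (45 mm across, 70 mm high) standing on the table; not part of the job. Origin: centre of its underside
- ledge_ink: another round ink bottle (45 mm across, 70 mm high), standing at the back of the caddy's ledge, about 105 mm behind the row's line; not part of the job. Origin: centre of its underside
- goblet: a small goblet (48 mm across, 73 mm high) standing at the back of the caddy's ledge; not part of the job. Origin: centre of its underside
- pigment_jar: a round pigment jar (45 mm across, 105 mm high) on the table behind the caddy; not part of the job. Origin: centre of its underside
There are look-alikes about, which are no part of the job. What is shaped like the part that bears stray_mid but blue is not meant. Leave any pink look-alike of the part that bears row_3_mid alone.

How it is judged (in metres and radians):
On the way, in this order (a step that is already met when the one before it is completed fails the run):
1. the gate is slid clear of the mouth in its channels, and the stray bottle stands upright on the ledge at the tail of the row, in line with it (20 mm), the three still outside the bay (x of gate_pull in the frame of caddy above 0.058 m and z of gate_pull in the frame of caddy below 0.085 m and y of gate_pull in the frame of caddy between -0.03 and -0.01 m and x of stray_mid in the frame of caddy between -0.07 and -0.03 m and z of stray_mid in the frame of caddy between 0.03 and 0.046 m and angle between stray_mid's own z axis and vertical below 0.1 rad and y of stray_mid in the frame of caddy above 0.1 m and (horizontal distance between stray_mid and row_1_mid below 0.08 m or horizontal distance between stray_mid and row_2_mid below 0.08 m or horizontal distance between stray_mid and row_3_mid below 0.08 m) and y of each of row_1_mid, row_2_mid, row_3_mid in the frame of caddy above 0.01 m), for 0.2 s.
2. half-way: the last bottle is 20 to 100 mm before the gate's groove, and all four move as one straight, closed-up row (within 12 mm of the bay's line, gaps of about 7 mm in all at most) (x of gate_pull in the frame of caddy above 0.058 m and z of gate_pull in the frame of caddy below 0.085 m and y of gate_pull in the frame of caddy between -0.03 and -0.01 m and y of stray_mid in the frame of caddy between 0 and 0.08 m and horizontal distance between stray_mid and row_1_mid below 0.145 m and horizontal distance between stray_mid and row_2_mid below 0.145 m and horizontal distance between stray_mid and row_3_mid below 0.145 m and horizontal distance between row_1_mid and row_2_mid below 0.098 m and horizontal distance between each of row_2_mid, row_1_mid and row_3_mid below 0.098 m and x of row_1_mid in the frame of caddy between -0.062 and -0.038 m and x of row_2_mid in the frame of caddy between -0.062 and -0.038 m and x of row_3_mid in the frame of caddy between -0.062 and -0.038 m and x of stray_mid in the frame of caddy between -0.062 and -0.038 m and angle between each of row_1_mid, row_2_mid, row_3_mid, stray_mid's own z axis and vertical below 0.1 rad), for 0.2 s.
3. all four bottles stand in the bay, clear of the gate's groove, the gate still open (y of row_1_mid in the frame of caddy between -0.218 and -0.047 m and y of row_2_mid in the frame of caddy between -0.218 and -0.047 m and y of row_3_mid in the frame of caddy between -0.218 and -0.047 m and y of stray_mid in the frame of caddy between -0.218 and -0.047 m and x of row_1_mid in the frame of caddy between -0.062 and -0.038 m and x of row_2_mid in the frame of caddy between -0.062 and -0.038 m and x of row_3_mid in the frame of caddy between -0.062 and -0.038 m and x of stray_mid in the frame of caddy between -0.062 and -0.038 m and angle between each of row_1_mid, row_2_mid, row_3_mid, stray_mid's own z axis and vertical below 0.1 rad and z of each of row_1_mid, row_2_mid, row_3_mid, stray_mid in the frame of caddy below 0.045 m and x of gate_pull in the frame of caddy above 0.058 m and z of gate_pull in the frame of caddy below 0.085 m and y of gate_pull in the frame of caddy between -0.03 and -0.01 m), for 0.2 s.
At the end, for the whole second after the job is handed in: All four square bottles stand upright in the bay, wholly behind the gate's groove and within 12 mm of its centre line, and the gate is back across the mouth, down in its recess (within 2.5 mm of its seated height, within 10 mm along and 6 mm across the groove), upright (y of row_1_mid in the frame of caddy between -0.218 and -0.047 m and y of row_2_mid in the frame of caddy between -0.218 and -0.047 m and y of row_3_mid in the frame of caddy between -0.218 and -0.047 m and y of stray_mid in the frame of caddy between -0.218 and -0.047 m and x of row_1_mid in the frame of caddy between -0.062 and -0.038 m and x of row_2_mid in the frame of caddy between -0.062 and -0.038 m and x of row_3_mid in the frame of caddy between -0.062 and -0.038 m and x of stray_mid in the frame of caddy between -0.062 and -0.038 m and angle between each of row_1_mid, row_2_mid, row_3_mid, stray_mid, gate_pull's own z axis and vertical below 0.1 rad and z of each of row_1_mid, row_2_mid, row_3_mid, stray_mid in the frame of caddy below 0.045 m and x of gate_pull in the frame of caddy between -0.012 and 0.008 m and y of gate_pull in the frame of caddy between -0.026 and -0.014 m and z of gate_pull in the frame of caddy below 0.0685 m); the robot touches nothing.
It fails at once if one of the three row bottles is lifted more than 12 mm (height (world z) of any of row_1_mid, row_2_mid, row_3_mid above 0.051 m).
It fails at once if a square bottle is tipped by more than 0.5 rad (angle between any of row_1_mid, row_2_mid, row_3_mid, stray_mid's own z axis and vertical above 0.5 rad).
It fails at once if the gate is lifted out of its channels (24 mm above its seat) (z of gate_pull in the frame of caddy above 0.09 m).
It fails at once if a round bottle, the goblet or the pigment jar is moved by more than 25 mm (distance of any of round_ink, ledge_ink, goblet, pigment_jar from where it was at the start of the episode above 0.025 m).
It also fails if it takes over 72 s, if anything falls off the work surface, if the arm or the gripper's body presses on something with over 40 N, if the wrist force passes 120 N, or if a joint passes its speed limit or range.

## Robot

A 6-joint arm with a two-finger parallel gripper is mounted at the origin on a cart in front of the work surface, level with it; the furniture and walls round the work are solid. World frame = base frame: x ahead of the robot, y to its left, z up, the work surface at z = 0. Lengths are in m, angles in degrees, forces in N, time in s.
With the tool pointing down it reaches from about 0.25 to 0.725 m from the base axis. Payload 9.7 kg.
Tool frame: the origin (TCP) lies on the centre line of the jaws, within the pads' length; the fingertips stand 22 mm ahead of it and the grasp point (between the pads) lies 3 mm ahead of it; z points along the fingers, y is the direction in which the jaws open and shut (so a half turn about z gives the same grasp; the last joint's range is limited). The gripper opens to 85 mm and grips with 20 to 120 N. Pads are 22 mm wide; open, the fingers measure 114 mm over their backs; the gripper's body (76 mm by 85 mm) begins 54 mm behind the grasp point. The pads swing forward as they close: fully open they stand 13 mm farther back than shut.
Start: joints at [-74.771, 4.979, 10.078, 95.1, 0, 90], TCP at [0.144, -0.531, 0.253] pointing down, gripper open.
Joint ranges: [-179.16, 179.16], [-48.56, 103.87], [-65.8, 70.77], [-126.05, 130.52], [-82.76, 87.17], [-180, 180]. Speed limits (degrees/s): [127.2, 127.2, 147.25, 180, 180, 180].

## Interface

Orientations are given as [roll, pitch, yaw] about the fixed x, y, z axes, in that order (R = Rz(yaw) Ry(pitch) Rx(roll)).
In Python, from workcell import get_obs, camera, camera_params, job_done gives the robot as it stands.
- The arm moves only by the tool servo_tool, never from a script. Its argument "steps" is a list of rows, each an object of numbers: "x", "y", "z": the shift along the world's x, y, z in mm; "yaw": the turn about the world's z in degrees. A call has 1 to 12 rows; each row is the pose to reach, as a shift and turn from the pose measured when the call began; what a row does not reach only later rows make up. A row lasts 1/8 s, in which the tool goes at most 62.5 mm and 10.7 degrees, less where a joint would pass 70% of its speed; a pose out of reach is approached as far as the arm can. A call with a gripper value outside its range is refused whole. "grip" is the finger opening in mm, from 0 to 85.4, set as the call begins (left out, the last holds). The fingers move at their own pace and stop on an object; "grip_force" is the grip in N (left out, the last holds). Time passes only in rows, so rows that repeat a pose let the fingers close. It gives the time, the measured TCP pose, the force and the opening at its end, in the units of the state.
- get_obs(): the state, without advancing time (a new reading comes with each control period).
- camera(name): name is "scene" or "top" or "wrist"; returns (picture, depth): 400x640x3 uint8, red, green, blue; 400x640 float32, m along the optical axis (not along the pixel's ray), 0 where there is no reading.
- camera_params(name): a dict with "intrinsics" (3x3 intrinsics, pixels), "rvec" (rotation vector, rad) and "tvec" (3), from world to camera coordinates, as OpenCV has them; the wrist camera has in their place "hand_eye" (4x4, takes a point from camera to tool coordinates, whose origin is the TCP and whose axes are the flange's). Camera axes: x right, y down, z forward; pixel columns grow to the right and rows downward; lengths in m; the calibration is good to about 2 mm. A picture is of the moment at which its call begins: read the wrist's pose just before it. camera_params takes no time and is no camera call.
- job_done(): hands the job in, once; it reports no verdict.
The state is a dict: "time": time; "q": joint angles; "qd": joint speeds; "joint_efforts": joint torques, N m; "ee_pos": TCP position; "tcp_rot": TCP orientation; "wrist_force": force on the tool from outside, world axes, zero at the start; "torque": the same for the moment, N m; "opening": finger opening in m.
Only numpy, scipy, OpenCV 4.12 (cv2) and the standard library are available. Lean on these libraries where they do the work, as an engineer would, in place of code of your own. Each camera call takes 0.05 s, during which the arm holds its last target.

## Working session

There is one attempt and no reset: what is moved stays moved. The work goes in short steps, Python scripts to look and compute and a tool call to move; the robot and the scene stay as the last step left them, time stands still between calls to the robot, and variables do not carry over. Pictures are saved under pics/ and viewed, and the job is handed in when it is done.

Besides the shell and the picture viewer there is one more tool, called after "Emit:" in YAML: its name, and indented under it one key for each argument. servo_tool: Moves the arm, as the interface text tells. Its arguments: {"type":"object","properties":{"steps":{"type":"array"},"grip":{"type":"number"},"grip_force":{"type":"number"}},"required":["steps"]}

```bash
mkdir -p pics; ls; cat > h.py <<'E'
import numpy as np,cv2
from workcell import get_obs,camera,camera_params,job_done
def save(n,img): cv2.imwrite('pics/'+n+'.png',img[:,:,::-1])
def cam(name,obs=None):
    p=camera_params(name);K=np.array(p['intrinsics'])
    if name=='wrist':
        o=obs; from scipy.spatial.transform import Rotation as R
        H=np.array(p['hand_eye']);T=np.eye(4);T[:3,:3]=R.from_euler('xyz',o['tcp_rot'],degrees=True).as_matrix();T[:3,3]=o['ee_pos']
        M=T@H; return K,M[:3,:3],M[:3,3]
    Rm=cv2.Rodrigues(np.array(p['rvec'],float))[0];t=np.array(p['tvec'],float).ravel()
    return K,Rm.T,-Rm.T@t
def ray(C,uv):
    K,R,c=C;d=R@np.linalg.inv(K)@np.array([uv[0],uv[1],1.]);return c,d
def onz(C,uv,z):
    c,d=ray(C,uv);return c+d*(z-c[2])/d[2]
def dep(C,uv,D):
    c,d=ray(C,uv);return c+d*D
def proj(C,P):
    K,R,c=C;q=K@(R.T@(np.array(P)-c));return q[:2]/q[2]
E
python3 - <<'E'
from h import *
print(get_obs())
for n in('scene','top'):
    im,d=camera(n);save(n+'0',im);np.savez('pics/'+n+'0.npz',im=im,d=d);print(n,cam(n))
E
```

```text
pics
{'time': 0.0, 'q': array([-7.47711371e+01,  5.01181104e+00,  1.00335147e+01,  9.50988308e+01,
       -8.64185672e-04,  9.00003103e+01]), 'qd': array([ 0.03387299, -0.00790688,  0.06326686,  0.0327137 , -0.00863068,
        0.02893131]), 'joint_efforts': array([ 4.55549916e-04, -5.20381272e+01,  4.64812231e+01,  1.61210366e-02,
       -4.60632168e-05,  6.51257608e-06]), 'ee_pos': array([ 0.14441525, -0.53049522,  0.25256781]), 'tcp_rot': array([-1.79922873e+02,  8.64602629e-04,  1.52285537e+01]), 'wrist_force': array([-0.07770201, -0.51347962,  0.05911452]), 'torque': array([-0.00012699, -0.00667554,  0.03569966]), 'opening': 0.0854848578857188}
scene (array([[476.41454457,   0.        , 320.54653644],
       [  0.        , 476.41454457, 205.28142485],
       [  0.        ,   0.        ,   1.        ]]), array([[ 0.71129407, -0.41522415,  0.56714165],
       [-0.7025604 , -0.44486278,  0.55543315],
       [ 0.02167096, -0.79352757, -0.6081483 ]]), array([-0.28744223, -0.8783214 ,  1.05984341]))
top (array([[424.9435304 ,   0.        , 327.13393465],
       [  0.        , 424.9435304 , 197.23080211],
       [  0.        ,   0.        ,   1.        ]]), array([[-0.0132102 , -0.99355597,  0.11257005],
       [-0.99988868,  0.0123449 , -0.0083804 ],
       [ 0.00693673, -0.11266822, -0.99360845]]), array([ 0.47872611, -0.00420155,  1.18001957]))
```

View pics/scene0.png

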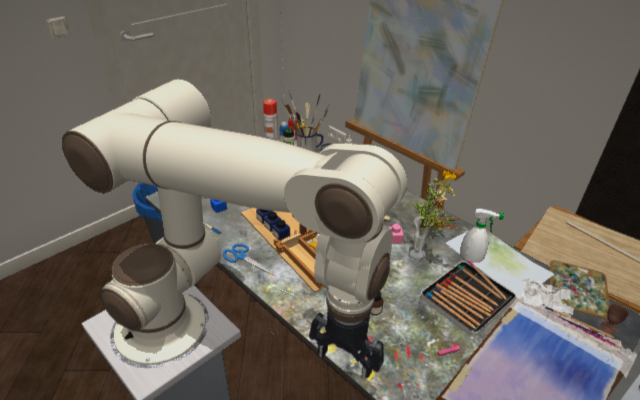

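View pics/top0.png

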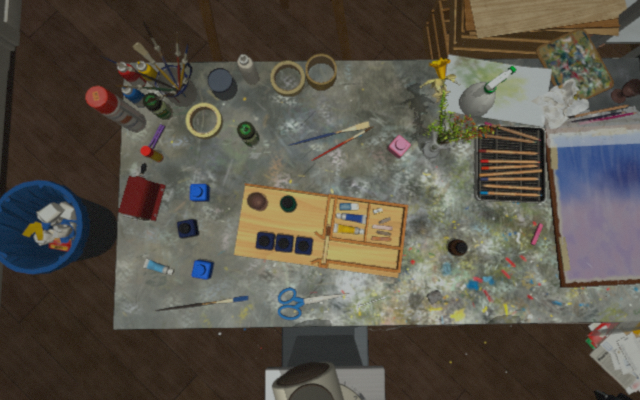

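Top view: candidates for the stray bottle are the dark one at (187,229) and the blue ones at (199,192) and (202,269). The dark one fits, because the blue ones are explicitly excluded. The dark row is at (303,246), (285,243), (265,241), and the pink look-alike at (400,146) stays. I'll confirm this with an enlarged crop.

```bash
python3 - <<'E'
from h import *
z=np.load('pics/top0.npz');im=z['im']
c=im[170:290,160:420];save('crop0',cv2.resize(c,None,fx=3,fy=3,interpolation=cv2.INTER_CUBIC))
E
```

```text
(no output)
```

View pics/crop0.png

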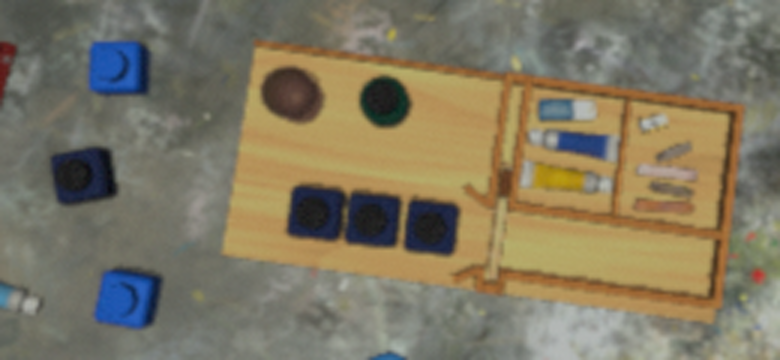

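The crop shows the stray dark bottle at top pixel (187,229), the dark three on the ledge, and the gate with its brown pull near (328,231). Next I'll measure from the top view.

```bash
python3 - <<'E'
from h import *
z=np.load('pics/top0.npz');im=z['im'];d=z['d'];C=cam('top')
hsv=cv2.cvtColor(im,cv2.COLOR_RGB2HSV)
roi=np.zeros(im.shape[:2],bool);roi[170:290,225:415]=1
wood=((hsv[...,0]>8)&(hsv[...,0]<28)&(hsv[...,1]>80)&(hsv[...,2]>60)&roi).astype(np.uint8)
wood=cv2.morphologyEx(wood,cv2.MORPH_OPEN,np.ones((3,3)))
cs=cv2.findContours(wood,0,2)[0];c=max(cs,key=cv2.contourArea)
print('rect',cv2.minAreaRect(c),cv2.contourArea(c))
h=cv2.convexHull(c);ap=cv2.approxPolyDP(h,4,True)[:,0]
for p in ap: print(p,d[p[1],p[0]],onz(C,p,0.010)*1000,onz(C,p,.036)*1000)
# depth-based heights
def P(u,v): return dep(C,(u,v),d[v,u])*1000
for n,uv in dict(stray=(185,229),b1=(303,247),b2=(284,243),b3=(265,241),ledge=(290,220),table=(215,230),pull=(328,231),bluA=(199,192)).items(): print(n,P(*uv).round(1))
# blue/dark squares
dark=((hsv[...,0]>100)&(hsv[...,0]<135)&(hsv[...,2]<90)&(hsv[...,1]>90)).astype(np.uint8)
for c in cv2.findContours(dark,0,2)[0]:
    if cv2.contourArea(c)>80:
        r=cv2.minAreaRect(c);print(r, onz(C,r[0],.042)*1000)
E
```

```text
rect ((321.315673828125, 229.86941528320312), (167.4320831298828, 74.21519470214844), 7.666804790496826) 11960.5
[245 183] 1.1714562 [653.89830592 213.54948114  10.        ] [650.00565556 208.71065032  36.        ]
[407 205] 1.1535286 [ 586.88637454 -234.91787371   10.        ] [ 584.4828533  -229.79093002   36.        ]
[400 272] 1.129282 [ 404.15849801 -209.55489858   10.        ] [ 405.81552833 -204.99156713   36.        ]
[394 277] 1.1542279 [ 390.98487662 -192.8032626    10.        ] [ 392.93464918 -188.6121835    36.        ]
[234 254] 1.1558353 [458.72794822 241.82026488  10.        ] [459.17234438 236.35320493  36.        ]
stray [526.5 361.3  57.4]
b1 [475.4  50.9  67. ]
b2 [486.3 100.2  67.9]
b3 [492.2 149.4  68.7]
ledge [549.4  88.9  10.6]
table [525.2 298.   -3.2]
pull [515.5 -14.5  83.3]
bluA [623.9 326.1  59.1]
((303.212890625, 245.3712921142578), (14.627046585083008, 14.826054573059082), 5.710593223571777) [479.58169946  51.53062292  42.        ]
((283.7723083496094, 242.77723693847656), (15.02506160736084, 14.726551055908203), 5.710593223571777) [487.12380546 103.19230491  42.        ]
((264.8769226074219, 240.48464965820312), (15.504340171813965, 14.63609790802002), 7.125016689300537) [493.85388362 153.43964718  42.        ]
((187.219970703125, 228.03997802734375), (15.697771072387695, 17.960514068603516), 81.8698959350586) [529.59944852 360.4538049   42.        ]
((33.5, 227.0), (84.0, 67.0), 90.0) [537.64060747 768.65922314  42.        ]
((66.74116516113281, 228.61618041992188), (44.59934616088867, 92.41765594482422), 4.351077556610107) [532.20461677 680.33517911  42.        ]
((134.2458953857422, 95.79508209228516), (11.523320198059082, 14.468169212341309), 50.19443130493164) [896.13580885 515.06320633  42.        ]
```

```bash
python3 - <<'E'
from h import *
p=camera_params('wrist');print(p)
E
```

```text
{'intrinsics': array([[322.79479727,   0.        , 320.8804255 ],
       [  0.        , 322.79479727, 197.21059364],
       [  0.        ,   0.        ,   1.        ]]), 'hand_eye': array([[-4.11092041e-04, -9.53941287e-01, -2.99993087e-01,
         7.67966647e-02],
       [ 9.99999912e-01, -4.17633964e-04, -4.23133878e-05,
        -8.20655995e-05],
       [-8.49228144e-05, -2.99993078e-01,  9.53941375e-01,
        -1.21410972e-01],
       [ 0.00000000e+00,  0.00000000e+00,  0.00000000e+00,
         1.00000000e+00]])}
```

Emit:
servo_tool:
  steps:
    - {"x":40,"y":60,"z":40,"yaw":-5}
    - {"x":80,"y":120,"z":80,"yaw":-10}
    - {"x":120,"y":180,"z":100,"yaw":-15}
    - {"x":150,"y":240,"z":100,"yaw":-20}
    - {"x":180,"y":300,"z":100,"yaw":-24}
    - {"x":210,"y":360,"z":100,"yaw":-24}
    - {"x":240,"y":420,"z":100,"yaw":-24}
    - {"x":260,"y":480,"z":100,"yaw":-24}
    - {"x":270,"y":530,"z":100,"yaw":-24}
    - {"x":270,"y":560,"z":100,"yaw":-24}
    - {"x":270,"y":560,"z":100,"yaw":-24}
    - {"x":270,"y":560,"z":100,"yaw":-24}

```text
time: 1.6
ee_pos: [0.4094, -0.0263, 0.3525]
tcp_rot: [-177.6, 0.1, -5.2]
wrist_force: [-0.1, -0.1, 0.1]
opening: 0.0855
```

Emit:
servo_tool:
  steps:
    - {"x":0,"y":55,"z":0,"yaw":-3}
    - {"x":0,"y":55,"z":0,"yaw":-3}
    - {"x":0,"y":55,"z":0,"yaw":-3}
    - {"x":0,"y":55,"z":0,"yaw":-3}

```text
time: 2.1
ee_pos: [0.4052, -0.0175, 0.3525]
tcp_rot: [-175.7, 0.1, -5.2]
wrist_force: [-0.2, 0.5, 0.2]
opening: 0.0857
```

```bash
cat >> h.py <<'E'
import pickle
def wshot(n):
    o=get_obs();im,d=camera('wrist');C=cam('wrist',o)
    pickle.dump((o,im,d,C),open('pics/'+n+'.pkl','wb'));save(n,im);return o,im,d,C
def load(n): return pickle.load(open('pics/'+n+'.pkl','rb'))
E
python3 -c "
from h import *
o=wshot('w1')[0];print(o['ee_pos'],o['tcp_rot'],o['qd'].round(2))"
```

```text
[ 0.4051696  -0.01750012  0.35247464] [-1.75650031e+02  1.40631184e-01 -5.23725680e+00] [0.2  0.11 0.08 0.02 0.06 0.01]
```

View pics/w1.png

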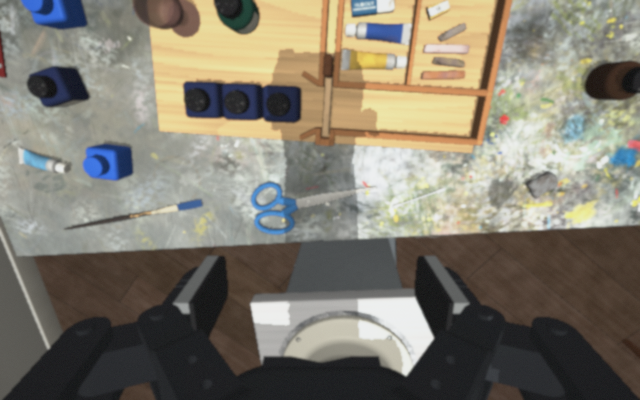

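```bash
python3 -c "
from h import *
o=get_obs();print(o['q'],o['joint_efforts'].round(1))"
```

```text
[ -5.28273351 -10.88705232   6.14264482 107.18000981   4.35119861
 179.943994  ] [ -0.1 -32.   43.9   0.    0.2   0. ]
```

Joint 6 hit its limit, because q6 = 180 + q1 − yaw. I'll use yaw near 81.5° for the bottle and 171.5° for the gate.

Emit:
servo_tool:
  steps:
    - {"x":10,"y":20,"z":0,"yaw":10}
    - {"x":20,"y":45,"z":0,"yaw":20}
    - {"x":30,"y":70,"z":0,"yaw":30}
    - {"x":40,"y":95,"z":0,"yaw":40}
    - {"x":50,"y":120,"z":0,"yaw":50}
    - {"x":60,"y":145,"z":0,"yaw":60}
    - {"x":70,"y":170,"z":0,"yaw":70}
    - {"x":75,"y":200,"z":0,"yaw":80}
    - {"x":75,"y":218,"z":0,"yaw":86.7}
    - {"x":75,"y":218,"z":0,"yaw":86.7}
    - {"x":75,"y":218,"z":0,"yaw":86.7}
    - {"x":75,"y":218,"z":0,"yaw":86.7}

```text
time: 3.65
ee_pos: [0.4802, 0.1999, 0.3527]
tcp_rot: [-175.7, 0.1, 81.4]
wrist_force: [0.1, -0.1, 0.5]
opening: 0.0851
```

```bash
python3 -c "
from h import *
o=wshot('w2')[0];print(o['ee_pos'],o['tcp_rot'],o['q'].round(1),o['qd'].round(2))"
```

```text
[0.48020529 0.19987965 0.35269154] [-1.75670148e+02  1.43143365e-01  8.13545281e+01] [ 21.6   8.3  24.9 110.5   2.1 120.1] [-0.   -0.09  0.   -0.03  0.11 -0.24]
```

View pics/w2.png

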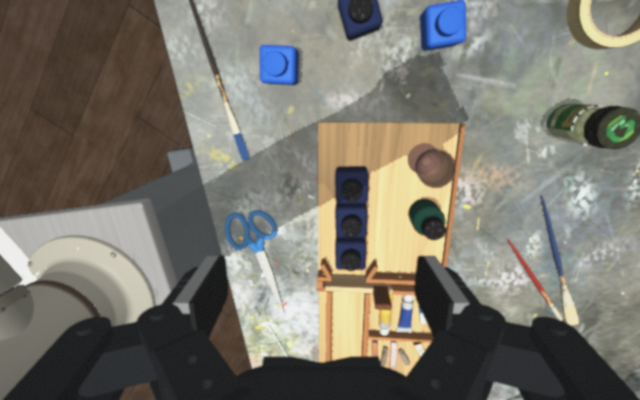

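The wrist view w2 shows the three-bottle row at (351,190), (350,225) and (350,255), and the stray at (360,15). The gate pull is at (383,297). The q6 saturation left a 4.3° tilt that yaw alone can't undo. I'll measure from this view first, then straighten the tool by stretching against the outer reach limit, which pitches it the other way.

Emit:
servo_tool:
  steps:
    - {"x":30,"y":-50,"z":0}
    - {"x":60,"y":-100,"z":0}
    - {"x":90,"y":-150,"z":0}
    - {"x":120,"y":-200,"z":0}
    - {"x":150,"y":-250,"z":0}
    - {"x":180,"y":-290,"z":0}
    - {"x":210,"y":-300,"z":0}
    - {"x":240,"y":-300,"z":0}
    - {"x":250,"y":-300,"z":0}
    - {"x":250,"y":-300,"z":0}

```text
schema error: expected keys x, y, z, yaw
```

```bash
python3 -c "
from h import *
o=get_obs();print(o['ee_pos'],o['tcp_rot'],o['q'].round(1),o['qd'].round(2))"
```

```text
[0.48021085 0.1999208  0.3527067 ] [-1.7567053e+02  1.3693148e-01  8.1368140e+01] [ 21.6   8.3  24.9 110.5   2.1 120.1] [ 0.14  0.06  0.07  0.03 -0.   -0.18]
```

Emit:
servo_tool:
  steps:
    - {"x":30,"y":-50,"z":0,"yaw":0}
    - {"x":60,"y":-100,"z":0,"yaw":0}
    - {"x":90,"y":-150,"z":0,"yaw":0}
    - {"x":120,"y":-200,"z":0,"yaw":0}
    - {"x":150,"y":-250,"z":0,"yaw":0}
    - {"x":180,"y":-290,"z":0,"yaw":0}
    - {"x":210,"y":-300,"z":0,"yaw":0}
    - {"x":240,"y":-300,"z":0,"yaw":0}
    - {"x":250,"y":-300,"z":0,"yaw":0}
    - {"x":250,"y":-300,"z":0,"yaw":0}

```text
time: 4.95
ee_pos: [0.7042, -0.096, 0.3344]
tcp_rot: [-177.5, 0.1, 81.4]
wrist_force: [-0.5, -1.8, 1.3]
opening: 0.0855
```

```bash
python3 -c "
from h import *
o=get_obs();print(o['ee_pos'],o['tcp_rot'],o['q'].round(1),o['qd'].round(2))"
```

```text
[ 0.70419899 -0.09602477  0.33443599] [-1.77516436e+02  1.10826294e-01  8.13990471e+01] [-7.700e+00  4.300e+01  7.080e+01  1.203e+02 -1.000e-01  9.090e+01] [ 0.02 -0.76 -0.04  0.71 -0.   -0.12]
```

That works: the roll went from −175.7° to −177.5°. I'll creep further.

Emit:
servo_tool:
  steps:
    - {"x":25,"y":-4,"z":10,"yaw":0}
    - {"x":25,"y":-4,"z":10,"yaw":0}
    - {"x":25,"y":-4,"z":10,"yaw":0}

```text
time: 5.32
ee_pos: [0.7131, -0.0977, 0.3327]
tcp_rot: [-178.6, 0.1, 81.4]
wrist_force: [0.5, -0.3, -1.0]
opening: 0.0855
```

```bash
python3 -c "
from h import *
o=get_obs();print(o['ee_pos'],o['tcp_rot'],o['q'].round(1),o['qd'].round(2))"
```

```text
[ 0.71307995 -0.0977464   0.33267965] [-1.78624324e+02  9.56991554e-02  8.14041569e+01] [-7.800e+00  4.310e+01  7.070e+01  1.191e+02 -1.000e-01  9.080e+01] [ 0.07  0.44 -0.15 -0.01 -0.08 -0.05]
```

Emit:
servo_tool:
  steps:
    - {"x":33,"y":-5,"z":10,"yaw":0}
    - {"x":33,"y":-5,"z":10,"yaw":0}
    - {"x":33,"y":-5,"z":10,"yaw":0}

```text
time: 5.7
ee_pos: [0.7263, -0.1001, 0.3269]
tcp_rot: [-179.9, 0.1, 81.4]
wrist_force: [-0.5, 0.9, -0.8]
opening: 0.0857
```

```bash
python3 -c "
from h import *
o=get_obs();print(o['ee_pos'],o['tcp_rot'],o['q'].round(1),o['qd'].round(2))"
```

```text
[ 0.72634238 -0.10006972  0.32689953] [-1.79896132e+02  7.94799840e-02  8.14030228e+01] [-7.800e+00  4.350e+01  7.070e+01  1.173e+02 -1.000e-01  9.080e+01] [ 0.06 -0.28  0.18  0.21  0.02 -0.02]
```

The tool is vertical again. Next is a view from the robot side with yaw 171.5°.

Emit:
servo_tool:
  steps:
    - {"x":-30,"y":15,"z":0,"yaw":10}
    - {"x":-60,"y":30,"z":0,"yaw":20}
    - {"x":-90,"y":45,"z":-10,"yaw":30}
    - {"x":-120,"y":60,"z":-20,"yaw":40}
    - {"x":-150,"y":75,"z":-20,"yaw":50}
    - {"x":-180,"y":90,"z":-25,"yaw":60}
    - {"x":-210,"y":105,"z":-25,"yaw":70}
    - {"x":-240,"y":120,"z":-25,"yaw":80}
    - {"x":-275,"y":130,"z":-25,"yaw":90}
    - {"x":-275,"y":130,"z":-25,"yaw":90}
    - {"x":-275,"y":130,"z":-25,"yaw":90}
    - {"x":-275,"y":130,"z":-25,"yaw":90}

```text
time: 7.2
ee_pos: [0.4519, 0.0297, 0.3017]
tcp_rot: [-179.9, 0.1, 171.3]
wrist_force: [-0.2, 0.1, 0.7]
opening: 0.0851
```

```bash
python3 -c "
from h import *
o=wshot('w3')[0];print(o['ee_pos'],o['tcp_rot'],o['q'].round(1),o['qd'].round(2))"
```

```text
[0.45188489 0.02973883 0.30165204] [-1.79887941e+02  6.18061113e-02  1.71325631e+02] [ 3.800e+00 -6.900e+00  3.800e+00  1.007e+02 -1.000e-01  1.250e+01] [-0.01  0.24 -0.12  0.04  0.01 -0.18]
```

View pics/w3.png

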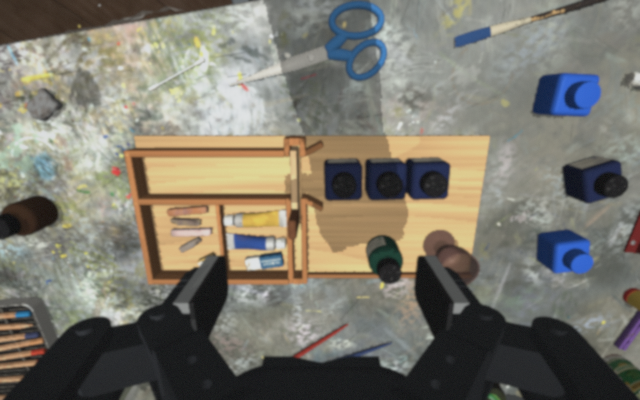

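```bash
python3 - <<'E'
from h import *
o,im,d,C=load('w3')
c=im[125:245,270:500];save('w3c',cv2.resize(c,None,fx=3.4,fy=3.4,interpolation=cv2.INTER_CUBIC))
def P(u,v): return dep(C,(u,v),d[v,u])*1000
for uv in [(487,200),(450,245),(294,225),(292,150),(294,170),(343,188),(387,187),(432,183),(343,165),(602,180),(580,170)]: print(uv,P(*uv).round(1))
E
```

```text
(487, 200) [5.462e+02 2.458e+02 5.000e-01]
(450, 245) [577.5 174.   54.5]
(294, 225) [509.5 -10.2  84.6]
(292, 150) [431.8  -2.3  41.7]
(294, 170) [455.5  -3.9  44.1]
(343, 188) [479.2  50.6  69.5]
(387, 187) [485.8 100.3  68.8]
(432, 183) [488.7 151.1  69. ]
(343, 165) [457.   54.8  50.1]
(602, 180) [520.9 355.7  51.5]
(580, 170) [511.  343.2  33. ]
```

View pics/w3c.png

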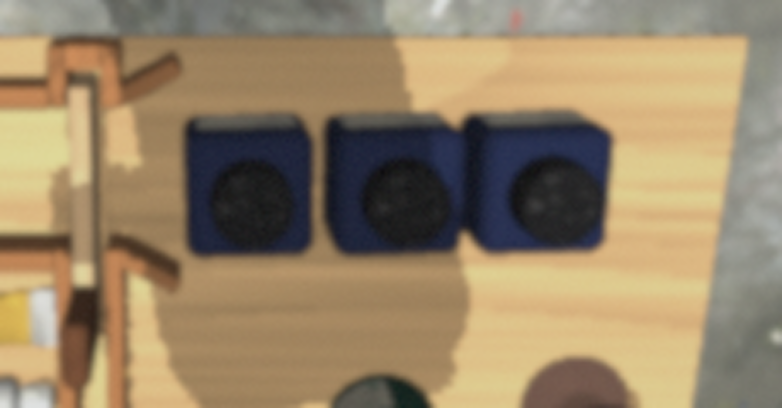

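```bash
cat >> h.py <<'E'
def cloud(d,C):
    K,R,c=C;v,u=np.mgrid[0:400,0:640];q=np.stack([(u-K[0,2])/K[0,0]*d,(v-K[1,2])/K[1,1]*d,d],-1)
    return (q@R.T+c)*1000
E
python3 - <<'E'
from h import *
th=np.radians(-8.6);ex=np.array([np.cos(th),np.sin(th)]);ey=np.array([-np.sin(th),np.cos(th)])
o0=np.array([522.9,4.2])
for n in('w3','w2'):
    o,im,d,C=load(n);X=cloud(d,C);rel=X[...,:2]-o0;cx=rel@ex;cy=rel@ey;z=X[...,2];ok=d>0
    hsv=cv2.cvtColor(im,cv2.COLOR_RGB2HSV)
    # caddy outer edge: wood mask at z>5; front edge per image
    for nm,(yl,yh) in dict(b1=(15,66),b2=(66,117),b3=(118,170)).items():
        for zn,zr in dict(cap=(64,74),body=(46,58)).items():
            m=ok&(cy>yl)&(cy<yh)&(cx>-85)&(cx<-15)&(z>zr[0])&(z<zr[1])
            if m.sum()>5:
                x,y=cx[m],cy[m];print(n,nm,zn,m.sum(),'z',np.median(z[m]).round(1),'x',np.percentile(x,[2,98]).round(1),'y',np.percentile(y,[2,98]).round(1),'mean',x.mean().round(1),y.mean().round(1))
    m=ok&(cy>-40)&(cy<0)&(cx>-100)&(cx<30)&(z>40)&(z<48)
    if m.sum()>20:
        x,y=cx[m],cy[m];pf=np.polyfit(x,y,1);print('board',m.sum(),np.percentile(x,[1,50,99]).round(1),'slope deg',np.degrees(np.arctan(pf[0])).round(2),'y@-35',np.polyval(pf,-35).round(1),np.percentile(y,[5,95]))
    m=ok&(cy>-50)&(cy<10)&(cx>-40)&(cx<40)&(z>76)
    if m.sum()>3: print('pull',m.sum(),np.median(z[m]),np.percentile(cx[m],[2,98]),np.percentile(cy[m],[2,98]))
E
```

```text
w3 b1 cap 471 z 69.0 x [-64.7 -39.1] y [27.3 52.1] mean -52.2 39.9
w3 b1 body 894 z 52.4 x [-74.3 -29.9] y [17.9 61.9] mean -55.5 39.3
w3 b2 cap 477 z 69.0 x [-65.1 -40. ] y [ 79.3 104.7] mean -52.8 92.0
w3 b2 body 901 z 52.3 x [-74.7 -30.9] y [ 70.  114.1] mean -56.1 89.7
w3 b3 cap 494 z 69.0 x [-66.1 -40.3] y [130.3 156. ] mean -53.5 142.9
w3 b3 body 886 z 52.3 x [-75.4 -30.9] y [121.1 165. ] mean -56.8 139.0
board 419 [-88.5 -53.3  -1.5] slope deg 0.63 y@-35 -18.9 [-22.9576552  -15.51685057]
pull 190 84.24415702259597 [-16.631298     5.77654836] [-24.37559422 -14.5408478 ]
w2 b1 cap 309 z 69.0 x [-64.9 -39.8] y [28.4 54. ] mean -52.3 41.8
w2 b1 body 543 z 52.4 x [-74.  -30.5] y [21.1 63.3] mean -52.6 48.0
w2 b2 cap 335 z 69.1 x [-65.  -40.3] y [ 80.9 106.5] mean -52.8 94.1
w2 b2 body 609 z 52.3 x [-74.6 -31.2] y [ 71.4 115.7] mean -53.2 98.7
w2 b3 cap 365 z 68.9 x [-66.4 -40.8] y [132.1 157.4] mean -53.5 145.0
w2 b3 body 697 z 52.3 x [-75.2 -31.3] y [122.2 166.8] mean -53.5 148.3
board 350 [-88.7 -44.4  11.1] slope deg 1.26 y@-35 -17.5 [-22.36825771 -14.42163183]
pull 153 83.69858398550006 [-17.18090908   6.06467974] [-23.87213506 -13.7592775 ]
```

```bash
python3 - <<'E'
from h import *
o,im,d,C=load('w3');hsv=cv2.cvtColor(im,cv2.COLOR_RGB2HSV)
b=im[...,0].astype(float)-im[...,2]  # R-B woodness
def cross(arr,t):
    i=np.where((arr[:-1]<t)&(arr[1:]>=t))[0]
    return i[0]+(t-arr[i[0]])/(arr[i[0]+1]-arr[i[0]]) if len(i) else None
pts=[]
for u in range(330,480):
    r=cross(b[125:150,u],45)
    if r is not None: pts.append((u,125+r))
W=np.array([onz(C,p,.010)[:2]*1000 for p in pts]);
def fit(W):
    c=np.median(W,0);
    l=cv2.fitLine(W.astype(np.float32),cv2.DIST_HUBER,0,.01,.01).ravel();return l
l=fit(W);print('front edge',len(W),l,'dir deg',np.degrees(np.arctan2(l[1],l[0])))
pts=[]
for v in range(145,262):
    r=cross(b[v,475:500][::-1],45)
    if r is not None: pts.append((499-r,v))
W2=np.array([onz(C,p,.010)[:2]*1000 for p in pts]);l2=fit(W2);print('ledge end',len(W2),l2,np.degrees(np.arctan2(l2[1],l2[0])))
th=np.arctan2(l[1],l[0]);th=th if th>0 else th+np.pi
yaw=th-np.pi/2;print('yaw',np.degrees(yaw))
ex=np.array([np.cos(yaw),np.sin(yaw)]);ey=np.array([-np.sin(yaw),np.cos(yaw)])
# origin: front edge at x=-99.5, ledge end y=226
fx=l[2:]@ex;fy=l2[2:]@ey;org=(fx+99.5)*ex+(fy-226)*ey;print('org',org)
for n in('w3','w2'):
    o,im,d,C=load(n);X=cloud(d,C);rel=X[...,:2]-org;cx=rel@ex;cy=rel@ey;z=X[...,2];ok=d>0
    for nm,m in dict(b1=(cy>15)&(cy<66)&(z>64)&(z<74)&(cx<-15)&(cx>-85),b2=(cy>66)&(cy<117)&(z>64)&(z<74)&(cx<-15)&(cx>-85),b3=(cy>118)&(cy<170)&(z>64)&(z<74)&(cx<-15)&(cx>-85),pull=(abs(cy+20)<20)&(abs(cx)<30)&(z>78)).items():
        print(n,nm,np.percentile(cx[m],[2,98]).mean().round(1),np.percentile(cy[m],[2,98]).mean().round(1))
    m=ok&(cy>-40)&(cy<0)&(cx>-80)&(cx<-25)&(z>40)&(z<48);pf=np.polyfit(cx[m],cy[m],1);print('board',np.degrees(np.arctan(pf[0])),np.polyval(pf,-35))
E
```

```text
front edge 150 [1.4338972e-01 9.8966628e-01 4.3956583e+02 1.3778723e+02] dir deg 81.75595
ledge end 89 [ 9.8877841e-01 -1.4938971e-01  5.2527130e+02  2.3432706e+02] -8.59156
yaw -8.244044
org [521.09344    6.572571]
w3 b1 -49.5 37.9
w3 b2 -49.8 90.2
w3 b3 -50.1 141.4
w3 pull -3.3 -21.5
board -1.0199637018027918 -21.358351849283387
w2 b1 -50.0 39.4
w2 b2 -49.9 92.0
w2 b3 -50.6 143.0
w2 pull -3.5 -21.0
board -0.06291672285099226 -19.9616816690745
```

Emit:
servo_tool:
  grip: 36
  grip_force: 30
  steps:
    - {"x":20,"y":-15,"z":-20,"yaw":0.4}
    - {"x":40,"y":-30,"z":-50,"yaw":0.4}
    - {"x":62.8,"y":-43.6,"z":-90,"yaw":0.4}
    - {"x":62.8,"y":-43.6,"z":-130,"yaw":0.4}
    - {"x":62.8,"y":-43.6,"z":-165,"yaw":0.4}
    - {"x":62.8,"y":-43.6,"z":-180,"yaw":0.4}
    - {"x":62.8,"y":-43.6,"z":-180,"yaw":0.4}
    - {"x":62.8,"y":-43.6,"z":-180,"yaw":0.4}

```text
time: 8.25
ee_pos: [0.5154, -0.0139, 0.1231]
tcp_rot: [-179.9, 0.2, 171.7]
wrist_force: [0.3, 1.1, 0.3]
opening: 0.0356
```

```bash
python3 -c "
from h import *
o=wshot('w4')[0];print(o['ee_pos'],o['tcp_rot'],o['q'].round(1),o['qd'].round(2),o['opening'])"
```

```text
[ 0.51544663 -0.01391325  0.12307547] [-1.79895072e+02  1.58613939e-01  1.71729435e+02] [-1.5 -0.4 -9.9 80.4 -0.1  6.8] [ 0.11 -0.39  0.14 -0.14  0.02  0.05] 0.03562959135643144
```

View pics/w4.png

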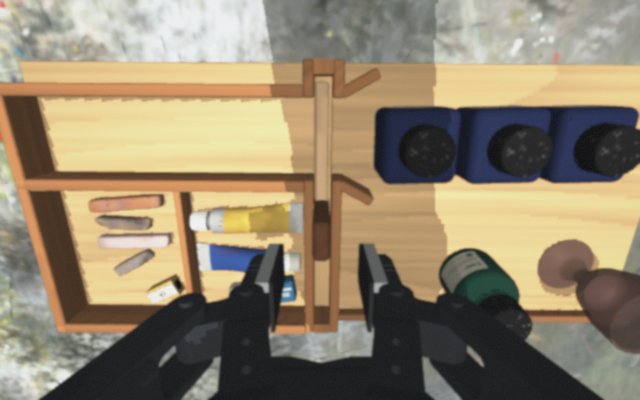

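The gate pull is centred between the open jaws at about (320,230). Descend and grip.

Emit:
servo_tool:
  steps:
    - {"x":0,"y":0,"z":-25,"yaw":0}
    - {"x":0,"y":0,"z":-50,"yaw":0}
    - {"x":0,"y":0,"z":-50,"yaw":0}
    - {"x":0,"y":0,"z":-50,"yaw":0}

```text
time: 8.8
ee_pos: [0.5162, -0.0139, 0.0748]
tcp_rot: [-179.9, 0.3, 171.7]
wrist_force: [-0.3, 0.2, 0.1]
opening: 0.0361
```

Emit:
servo_tool:
  grip: 0
  grip_force: 30
  steps:
    - {"x":0,"y":0,"z":0,"yaw":0}
    - {"x":0,"y":0,"z":0,"yaw":0}
    - {"x":0,"y":0,"z":0,"yaw":0}
    - {"x":0,"y":0,"z":0,"yaw":0}

```text
time: 9.3
ee_pos: [0.517, -0.0139, 0.0763]
tcp_rot: [-179.9, 0.4, 171.7]
wrist_force: [-0.5, 0.3, 6.0]
opening: 0.0093
```

Emit:
servo_tool:
  steps:
    - {"x":0,"y":0,"z":3,"yaw":0}
    - {"x":0,"y":0,"z":7,"yaw":0}
    - {"x":0,"y":0,"z":10,"yaw":0}
    - {"x":0,"y":0,"z":10,"yaw":0}

```text
time: 9.8
ee_pos: [0.5171, -0.0139, 0.0865]
tcp_rot: [-179.9, 0.4, 171.7]
wrist_force: [0.2, -0.7, -0.8]
opening: 0.0093
```

```bash
python3 - <<'E'
from h import *
o,im,d,C=wshot('w5');print(o['ee_pos'],o['tcp_rot'],o['wrist_force'],o['opening'])
print(camera_params('top').keys())
im,d=camera('top');C=cam('top');X=cloud(d,C)
save('t5',cv2.resize(im[170:290,230:420],None,fx=4,fy=4))
E
```

```text
[ 0.51712692 -0.01390458  0.08652951] [-179.93314838    0.43691398  171.73231214] [ 0.16987533 -0.6504561  -0.80802589] 0.009343773344207721
dict_keys(['intrinsics', 'rvec', 'tvec'])
```

View pics/w5.png

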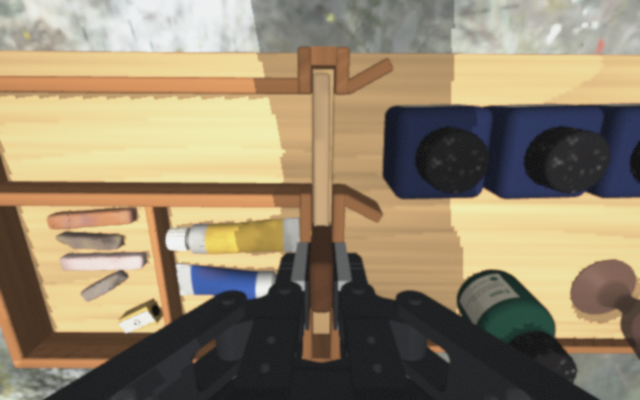

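The gate is lifted (−0.8 N, about 70 g) and lies parallel to its groove. Slide it +72 mm along the caddy's x.

Emit:
servo_tool:
  steps:
    - {"x":8.9,"y":-1.3,"z":0,"yaw":0}
    - {"x":17.8,"y":-2.6,"z":0,"yaw":0}
    - {"x":26.7,"y":-3.9,"z":0,"yaw":0}
    - {"x":35.6,"y":-5.2,"z":0,"yaw":0}
    - {"x":44.5,"y":-6.5,"z":0,"yaw":0}
    - {"x":53.4,"y":-7.8,"z":0,"yaw":0}
    - {"x":62.3,"y":-9.1,"z":0,"yaw":0}
    - {"x":71,"y":-10.3,"z":0,"yaw":0}
    - {"x":71,"y":-10.3,"z":0,"yaw":0}
    - {"x":71,"y":-10.3,"z":0,"yaw":0}

```text
time: 11.15
ee_pos: [0.5878, -0.0242, 0.0861]
tcp_rot: [-179.9, 0.4, 171.7]
wrist_force: [-0.3, 0.3, -0.6]
opening: 0.0093
```

Emit:
servo_tool:
  steps:
    - {"x":0,"y":0,"z":-2,"yaw":0}
    - {"x":0,"y":0,"z":-4,"yaw":0}
    - {"x":0,"y":0,"z":-4,"yaw":0}

```text
time: 11.52
ee_pos: [0.5878, -0.0241, 0.0824]
tcp_rot: [-179.9, 0.4, 171.7]
wrist_force: [-0.0, 0.2, 1.9]
opening: 0.0093
```

```bash
python3 - <<'E'
from h import *
o,im,d,C=wshot('w6');print(o['ee_pos'],o['tcp_rot'],o['wrist_force'],o['opening'])
E
```

```text
[ 0.58782921 -0.02414103  0.0823794 ] [-179.93296276    0.42293774  171.73633492] [-0.0485458   0.15459607  1.91628144] 0.009281922674947474
```

View pics/w6.png

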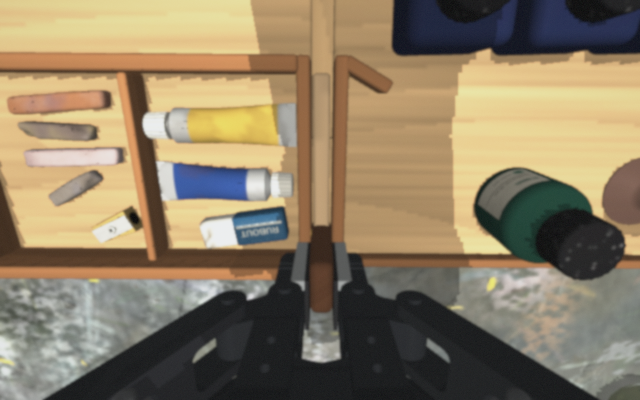

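The gate rests on the channel floor and its near end is past the mouth. Release it and go look at the stray.

Emit:
servo_tool:
  grip: 36
  steps:
    - {"x":0,"y":0,"z":0,"yaw":0}
    - {"x":0,"y":0,"z":0,"yaw":0}
    - {"x":0,"y":0,"z":0,"yaw":0}
    - {"x":0,"y":0,"z":30,"yaw":0}
    - {"x":0,"y":0,"z":80,"yaw":0}
    - {"x":-10,"y":40,"z":120,"yaw":-10}
    - {"x":-20,"y":80,"z":140,"yaw":-20}
    - {"x":-30,"y":130,"z":140,"yaw":-30}
    - {"x":-40,"y":180,"z":140,"yaw":-40}
    - {"x":-50,"y":230,"z":140,"yaw":-50}
    - {"x":-60,"y":280,"z":140,"yaw":-60}
    - {"x":-65,"y":330,"z":140,"yaw":-70}

```text
time: 13.08
ee_pos: [0.5222, 0.3075, 0.2226]
tcp_rot: [-180.0, 0.4, 101.4]
wrist_force: [0.7, 0.1, -0.2]
opening: 0.0365
```

Emit:
servo_tool:
  grip: 60
  steps:
    - {"x":0,"y":40,"z":0,"yaw":-10}
    - {"x":0,"y":60,"z":0,"yaw":-20}
    - {"x":0,"y":60,"z":0,"yaw":-20}
    - {"x":0,"y":60,"z":0,"yaw":-20}

```text
time: 13.58
ee_pos: [0.5223, 0.3669, 0.2225]
tcp_rot: [-179.9, 0.4, 81.6]
wrist_force: [-0.5, -0.7, 0.2]
opening: 0.0602
```

```bash
python3 - <<'E'
from h import *
o,im,d,C=wshot('w7');print(o['time'],o['ee_pos'],o['tcp_rot'],o['q'].round(1),o['qd'].round(2),o['opening'])
E
```

```text
13.575 [0.52228736 0.3669092  0.222521  ] [-179.94960257    0.43469948   81.59171676] [ 35.2  17.3  21.   94.   -0.3 133.6] [-0.55 -0.59 -0.21  0.07  0.09  0.57] 0.060240687328235155
```

View pics/w7.png

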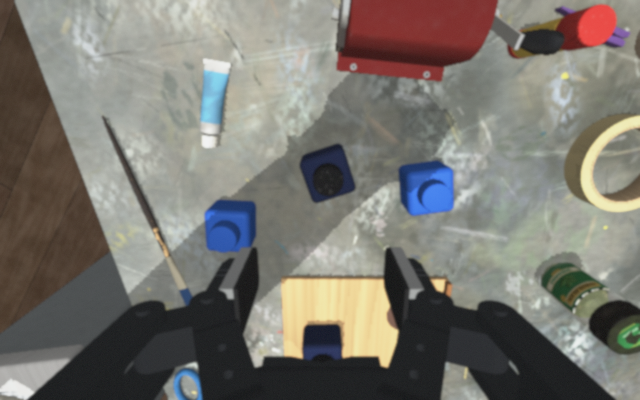

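The stray dark bottle is at (328,175), turned about 20° in the image, with the blue ones beside it at (230,225) and (427,188). Measure it.

```bash
python3 - <<'E'
from h import *
o,im,d,C=load('w7');X=cloud(d,C);z=X[...,2]
near=np.hypot(X[...,0]-525,X[...,1]-361)<45
for nm,lo,hi in(('cap',52,64),('body',37,47)):
    m=near&(z>lo)&(z<hi)&(d>0);P=X[m][:,:2].astype(np.float32);r=cv2.minAreaRect(P);print(nm,m.sum(),np.median(z[m]).round(1),r)
# colour outline: top face corners
c=im[130:215,285:370];save('w7c',cv2.resize(c,None,fx=6,fy=6,interpolation=cv2.INTER_CUBIC))
b=(im[...,2].astype(int)-im[...,0]);
for n in('w3','w2'):
    o,im2,d2,C2=load(n);X=cloud(d2,C2);z=X[...,2];near=np.hypot(X[...,0]-525,X[...,1]-361)<45
    for nm,lo,hi in(('cap',52,64),('body',37,47)):
        m=near&(z>lo)&(z<hi)&(d2>0)
        if m.sum()>10: P=X[m][:,:2].astype(np.float32);print(n,nm,m.sum(),cv2.minAreaRect(P),P.mean(0))
E
```

```text
cap 756 59.0 ((527.8272705078125, 366.94281005859375), (28.121828079223633, 27.697412490844727), 80.33089447021484)
body 1329 42.3 ((528.0879516601562, 366.85540771484375), (45.890384674072266, 45.85042190551758), 10.10283374786377)
w3 cap 545 ((528.641357421875, 365.14239501953125), (28.755691528320312, 28.333999633789062), 36.086143493652344) [527.4806 363.5306]
w3 body 853 ((527.94775390625, 364.92303466796875), (45.74429702758789, 46.612606048583984), 11.32260799407959) [523.58264 356.75906]
w2 cap 480 ((527.6380004882812, 362.8913879394531), (21.38043975830078, 27.550146102905273), 81.7778549194336) [527.578  363.5153]
w2 body 787 ((528.424560546875, 364.79254150390625), (46.064537048339844, 42.79850387573242), 9.545199394226074) [526.0968 357.515 ]
```

View pics/w7c.png

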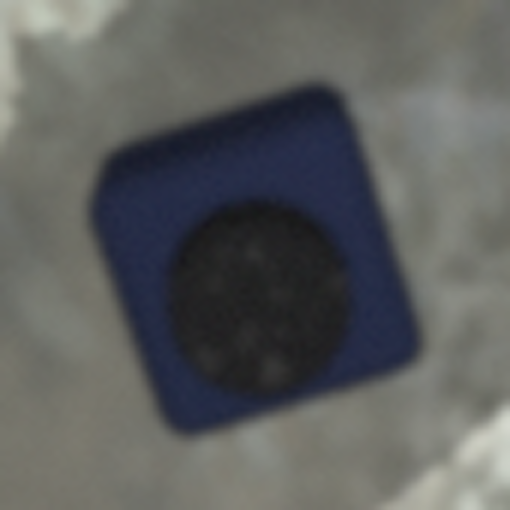

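Emit:
servo_tool:
  grip: 55
  steps:
    - {"x":5.7,"y":-0.4,"z":-40,"yaw":9}
    - {"x":5.7,"y":-0.4,"z":-80,"yaw":18.5}
    - {"x":5.7,"y":-0.4,"z":-110,"yaw":18.5}
    - {"x":5.7,"y":-0.4,"z":-135,"yaw":18.5}
    - {"x":5.7,"y":-0.4,"z":-155,"yaw":18.5}
    - {"x":5.7,"y":-0.4,"z":-155,"yaw":18.5}
    - {"x":5.7,"y":-0.4,"z":-155,"yaw":18.5}

```text
time: 14.5
ee_pos: [0.5285, 0.3663, 0.0689]
tcp_rot: [180.0, 0.4, 100.0]
wrist_force: [-0.4, 0.2, 1.1]
opening: 0.055
```

```bash
python3 - <<'E'
from h import *
o,im,d,C=wshot('w8');print(o['time'],o['ee_pos'],o['tcp_rot'],o['wrist_force'],o['opening'])
E
```

```text
14.5 [0.52853457 0.36633    0.06892038] [179.96932963   0.38967596 100.03784619] [-0.39417466  0.15415279  1.11055863] 0.05502533164548491
```

View pics/w8.png

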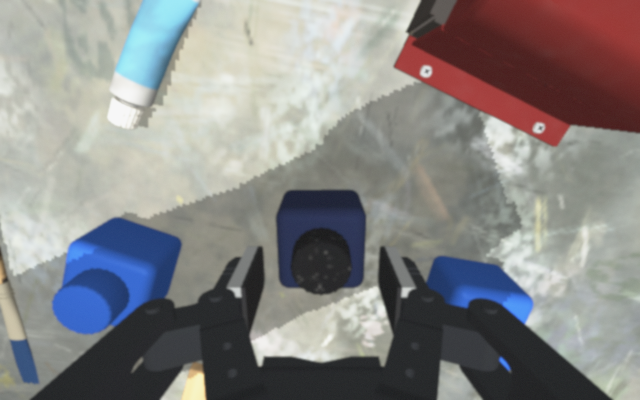

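The bottle is square to the jaws and its cap is centred at (320,260). Grip it.

Emit:
servo_tool:
  grip: 0
  grip_force: 50
  steps:
    - {"x":0,"y":0,"z":-2.5,"yaw":0}
    - {"x":0,"y":0,"z":-2.5,"yaw":0}
    - {"x":0,"y":0,"z":-2.5,"yaw":0}
    - {"x":0,"y":0,"z":-2.5,"yaw":0}
    - {"x":0,"y":0,"z":-2.5,"yaw":0}

```text
time: 15.18
ee_pos: [0.5289, 0.3668, 0.0676]
tcp_rot: [179.9, 0.3, 100.0]
wrist_force: [-2.5, -1.0, 6.6]
opening: 0.0257
```

Emit:
servo_tool:
  steps:
    - {"x":0,"y":0,"z":10,"yaw":0}
    - {"x":0,"y":0,"z":30,"yaw":0}
    - {"x":0,"y":0,"z":50,"yaw":0}
    - {"x":0,"y":0,"z":50,"yaw":0}

```text
time: 15.68
ee_pos: [0.5299, 0.3674, 0.1205]
tcp_rot: [179.7, 0.2, 100.0]
wrist_force: [0.1, -0.2, -1.9]
opening: 0.0258
```

```bash
python3 - <<'E'
from h import *
o,im,d,C=wshot('w9');print(o['time'],o['ee_pos'],o['tcp_rot'],o['wrist_force'],o['opening'])
im,d=camera('scene');save('s9',cv2.resize(im[150:330,180:420],None,fx=3.3,fy=3.3))
E
```

```text
15.675 [0.52987168 0.36744826 0.12052093] [179.66035588   0.24537792 100.04580042] [ 0.13712059 -0.2243385  -1.93253744] 0.025838560087924713
```

View pics/w9.png

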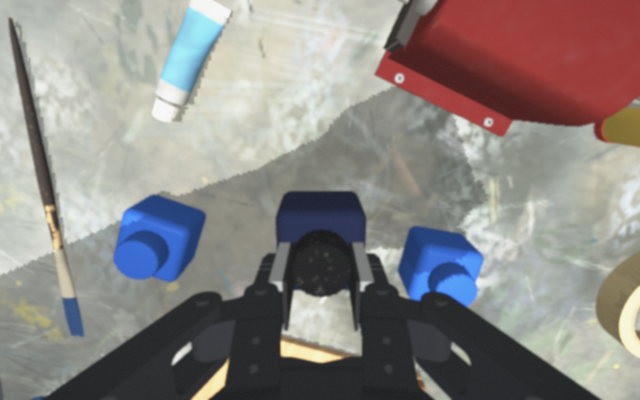

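Emit:
servo_tool:
  steps:
    - {"x":-5,"y":-25,"z":0,"yaw":-8}
    - {"x":-11,"y":-60,"z":0,"yaw":-18.3}
    - {"x":-18,"y":-95,"z":0,"yaw":-18.3}
    - {"x":-25,"y":-130,"z":0,"yaw":-18.3}
    - {"x":-31,"y":-155,"z":0,"yaw":-18.3}
    - {"x":-31,"y":-163.4,"z":-10,"yaw":-18.3}
    - {"x":-31,"y":-163.4,"z":-20,"yaw":-18.3}
    - {"x":-31,"y":-163.4,"z":-30,"yaw":-18.3}
    - {"x":-31,"y":-163.4,"z":-37,"yaw":-18.3}
    - {"x":-31,"y":-163.4,"z":-37,"yaw":-18.3}

```text
time: 17.02
ee_pos: [0.4976, 0.2037, 0.0799]
tcp_rot: [179.9, 0.4, 81.8]
wrist_force: [0.1, -1.0, -0.5]
opening: 0.0263
```

```bash
python3 - <<'E'
from h import *
o,im,d,C=wshot('w10');print(o['time'],o['ee_pos'],o['tcp_rot'],o['wrist_force'],o['opening'])
im,d=camera('top');save('t10',cv2.resize(im[170:290,220:420],None,fx=4,fy=4))
E
```

```text
17.025 [0.49762591 0.20372364 0.07987776] [179.92487923   0.37153749  81.78465847] [ 0.11957172 -0.99247476 -0.48716969] 0.026306763329898477
```

View pics/w10.png

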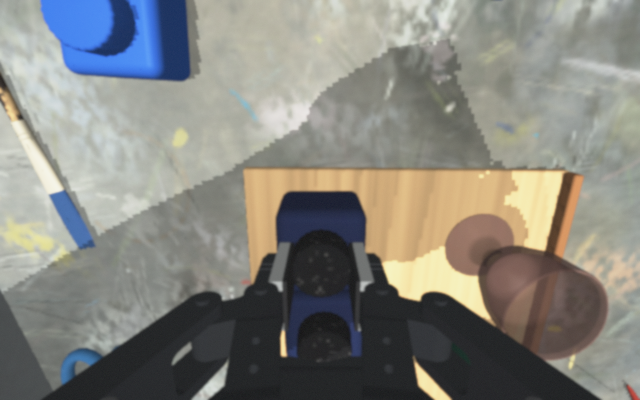

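View pics/t10.png

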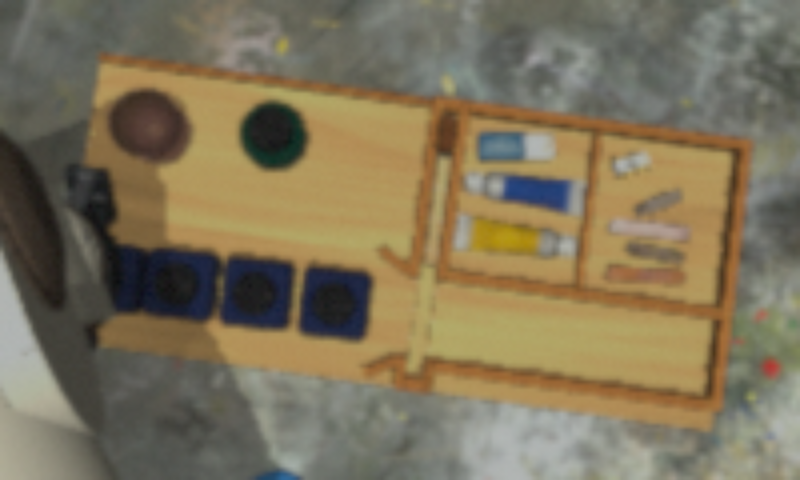

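Both views show the stray hanging straight behind the row, with the gate pull at the far end and the mouth open. Lower it the last bit.

Emit:
servo_tool:
  steps:
    - {"x":0,"y":0,"z":-1.5,"yaw":0}
    - {"x":0,"y":0,"z":-2.5,"yaw":0}
    - {"x":0,"y":0,"z":-2.5,"yaw":0}

```text
time: 17.5
ee_pos: [0.4981, 0.2037, 0.0784]
tcp_rot: [179.8, 0.3, 81.8]
wrist_force: [-0.7, 1.1, -0.6]
opening: 0.026
```

Emit:
servo_tool:
  steps:
    - {"x":0,"y":0,"z":-1.5,"yaw":0}
    - {"x":0,"y":0,"z":-1.5,"yaw":0}
    - {"x":0,"y":0,"z":-1.5,"yaw":0}

```text
time: 17.88
ee_pos: [0.4982, 0.2038, 0.0776]
tcp_rot: [179.8, 0.3, 81.8]
wrist_force: [-2.4, -0.6, 5.8]
opening: 0.0261
```

Contact. Release it, rise and check the row.

Emit:
servo_tool:
  grip: 55
  steps:
    - {"x":0,"y":0,"z":0,"yaw":0}
    - {"x":0,"y":0,"z":0,"yaw":0}
    - {"x":0,"y":0,"z":0,"yaw":0}
    - {"x":0,"y":0,"z":0,"yaw":0}
    - {"x":0,"y":0,"z":40,"yaw":0}
    - {"x":0,"y":20,"z":90,"yaw":0}
    - {"x":0,"y":45,"z":130,"yaw":0}
    - {"x":0,"y":45,"z":130,"yaw":0}
    - {"x":0,"y":45,"z":130,"yaw":0}

```text
time: 19.0
ee_pos: [0.498, 0.2487, 0.2068]
tcp_rot: [179.9, 0.3, 81.8]
wrist_force: [-0.2, -0.4, -0.9]
opening: 0.0554
```

```bash
cat > row.py <<'E'
from h import *
import sys
def row(n):
    o,im,d,C=load(n)
    yaw=np.radians(-8.3);ex=np.array([np.cos(yaw),np.sin(yaw)]);ey=np.array([-np.sin(yaw),np.cos(yaw)]);org=np.array([521.1,6.0])
    X=cloud(d,C);rel=X[...,:2]-org;cx=rel@ex;cy=rel@ey;z=X[...,2]
    m=((d>0)&(cx>-90)&(cx<-15)&(z>62)&(z<76)).astype(np.uint8)
    k,lab=cv2.connectedComponents(m)
    for i in range(1,k):
        q=lab==i
        if q.sum()<60: continue
        a=np.percentile(cx[q],[2,98]).mean();b=np.percentile(cy[q],[2,98]).mean();w=org+a*ex+b*ey
        print('cap',q.sum(),'z',np.median(z[q]).round(1),'caddy',a.round(1),b.round(1),'world',w.round(1))
    mb=((d>0)&(cx>-90)&(cx<-15)&(z>46)&(z<58)).astype(np.uint8);k,lab=cv2.connectedComponents(mb)
    for i in range(1,k):
        q=lab==i
        if q.sum()>200:
            P=np.stack([cx[q],cy[q]],1).astype(np.float32);print('body',cv2.minAreaRect(P))
if __name__=='__main__':
    n=sys.argv[1];o=wshot(n)[0];print(o['time'],o['ee_pos'],o['tcp_rot'],o['opening']);row(n)
E
python3 row.py w11
```

```text
19.0 [0.49803226 0.24869367 0.20675209] [179.85292445   0.33402943  81.78379828] 0.05536907481385062
cap 807 z 68.9 caddy -52.0 193.6 world [497.6 205.1]
cap 726 z 68.9 caddy -50.8 144.0 world [491.6 155.9]
cap 654 z 68.9 caddy -50.3 93.0 world [484.7 105.3]
body ((-52.01068115234375, 193.66954040527344), (45.85078430175781, 44.29181671142578), 0.34142234921455383)
body ((-50.72357177734375, 144.24278259277344), (45.94844055175781, 45.1609992980957), 0.5711956024169922)
body ((-50.70744705200195, 93.15237426757812), (44.92161560058594, 45.21337127685547), 1.4143232107162476)
body ((-50.55938720703125, 53.932125091552734), (45.52724075317383, 20.6573543548584), 5.618131637573242)
```

View pics/w11.png

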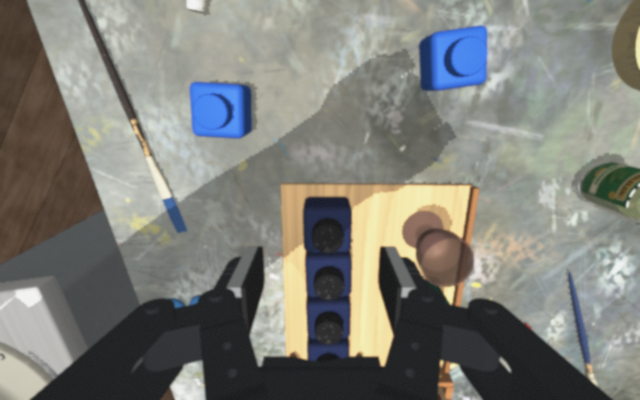

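```bash
python3 - <<'E'
from h import *
yaw=np.radians(-8.3);ex=np.array([np.cos(yaw),np.sin(yaw)]);ey=np.array([-np.sin(yaw),np.cos(yaw)]);org=np.array([521.1,6.0])
for n in('w3','w4','w5'):
    o,im,d,C=load(n);X=cloud(d,C);rel=X[...,:2]-org;cx=rel@ex;cy=rel@ey;z=X[...,2]
    for y0 in(-60,-100,-140,-180):
        s=(d>0)&(abs(cy-y0)<10)&(cx>-105)&(cx<5)
        fl=s&(z<14)&(z>4)&(cx>-85)&(cx<-15)
        wt=s&(z>32)&(z<40)
        f=cx[fl];w=cx[wt]
        print(n,y0,'floor',np.percentile(f,[1,99]).round(1) if len(f) else '','z',np.median(z[fl]) if len(f) else '','walltop front',np.percentile(w[w<-50],[2,98]).round(1) if (w<-50).any() else '','back',np.percentile(w[w>-50],[2,98]).round(1) if (w>-50).any() else '')
E
```

```text
w3 -60 floor [-73.2 -24.6] z 9.916413014280312 walltop front [-86.1 -79.2] back [-25.3 -18.1]
w3 -100 floor [-73.6 -24.9] z 10.041862357408533 walltop front [-86.3 -79.5] back [-25.5 -18.2]
w3 -140 floor [-73.7 -24.9] z 9.92348585811398 walltop front [-86.7 -79.8] back [-25.7 -18.5]
w3 -180 floor [-74.  -25.3] z 9.931629818727444 walltop front [-86.8 -79.1] back [-25.9 -18.9]
w4 -60 floor [-77.5 -24.9] z 9.865539001836954 walltop front [-85.9 -78.4] back [-25.3 -17.5]
w4 -100 floor [-77.5 -25.4] z 9.888194480582424 walltop front [-85.9 -78.3] back [-25.5 -18. ]
w4 -140 floor [-78.2 -25.5] z 9.895885644353426 walltop front [-86.5 -78.9] back [-25.7 -17.9]
w4 -180 floor [-78.2 -25.7] z 9.907151693691162 walltop front [-86.5 -78.9] back [-26.  -18.7]
w5 -60 floor [-77.5 -25. ] z 9.861716338481374 walltop front [-85.7 -78.1] back [-25.4 -17.6]
w5 -100 floor [-78.  -25.3] z 9.869456536347187 walltop front [-86.2 -78.6] back [-25.6 -18.1]
w5 -140 floor [-78.  -25.6] z 9.86682657346688 walltop front [-86.2 -79.1] back [-25.9 -18.2]
w5 -180 floor [-78.6 -25.7] z 9.873432755405087 walltop front [-86.7 -79.1] back [-26.1 -18.8]
```

The row is straight: stray at x −52, row at −50.5, bay line at −50.6 there. Regrip the stray's cap on the bay line.

Emit:
servo_tool:
  steps:
    - {"x":0.8,"y":-30,"z":-20,"yaw":-0.2}
    - {"x":0.8,"y":-43.9,"z":-50,"yaw":-0.2}
    - {"x":0.8,"y":-43.9,"z":-85,"yaw":-0.2}
    - {"x":0.8,"y":-43.9,"z":-110,"yaw":-0.2}
    - {"x":0.8,"y":-43.9,"z":-128.5,"yaw":-0.2}
    - {"x":0.8,"y":-43.9,"z":-129,"yaw":-0.2}
    - {"x":0.8,"y":-43.9,"z":-129,"yaw":-0.2}

```text
time: 19.92
ee_pos: [0.4989, 0.2045, 0.0779]
tcp_rot: [179.9, 0.3, 81.6]
wrist_force: [0.6, 0.4, 0.1]
opening: 0.0547
```

Emit:
servo_tool:
  grip: 0
  grip_force: 70
  steps:
    - {"x":0,"y":0,"z":0,"yaw":0}
    - {"x":0,"y":0,"z":0,"yaw":0}
    - {"x":0,"y":0,"z":0,"yaw":0}
    - {"x":0,"y":0,"z":0,"yaw":0}

```text
time: 20.42
ee_pos: [0.4993, 0.2048, 0.0794]
tcp_rot: [179.8, 0.3, 81.6]
wrist_force: [-2.0, 0.4, 5.6]
opening: 0.0255
```

Emit:
servo_tool:
  steps:
    - {"x":-1.3,"y":-8.5,"z":0.5,"yaw":0}
    - {"x":-2.6,"y":-17,"z":0.5,"yaw":0}
    - {"x":-3.8,"y":-25.5,"z":0.5,"yaw":0}
    - {"x":-5.1,"y":-34,"z":0.5,"yaw":0}
    - {"x":-6.4,"y":-42.5,"z":0.5,"yaw":0}
    - {"x":-7.7,"y":-51,"z":0.5,"yaw":0}
    - {"x":-8.9,"y":-59.5,"z":0.5,"yaw":0}
    - {"x":-10.2,"y":-68,"z":0.5,"yaw":0}
    - {"x":-11.5,"y":-76.5,"z":0.5,"yaw":0}
    - {"x":-12.8,"y":-85,"z":0.5,"yaw":0}
    - {"x":-14,"y":-93.5,"z":0.5,"yaw":0}
    - {"x":-15.3,"y":-102,"z":0.5,"yaw":0}

```text
time: 21.92
ee_pos: [0.4839, 0.1023, 0.0798]
tcp_rot: [179.8, 0.3, 81.6]
wrist_force: [0.9, 1.7, 0.3]
opening: 0.025
```

```bash
python3 - <<'E'
from h import *
o,im,d,C=wshot('w12');print(o['time'],o['ee_pos'],o['tcp_rot'],o['wrist_force'],o['opening'])
im,d=camera('top');save('t12',cv2.resize(im[170:290,220:420],None,fx=4,fy=4))
E
```

```text
21.925 [0.48394534 0.10225851 0.07984705] [179.78073862   0.28242182  81.56549427] [0.91520155 1.67335098 0.26551132] 0.024967103960067297
```

View pics/w12.png

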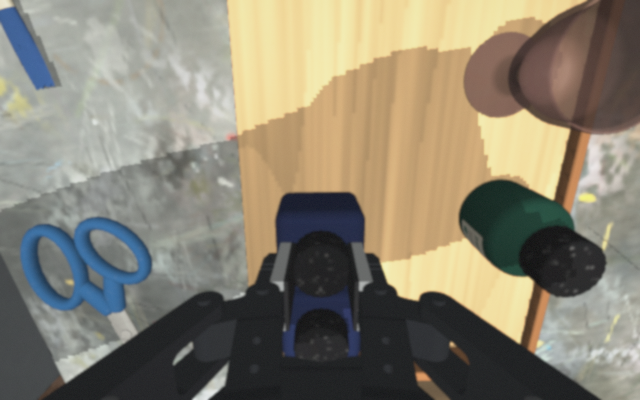

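View pics/t12.png

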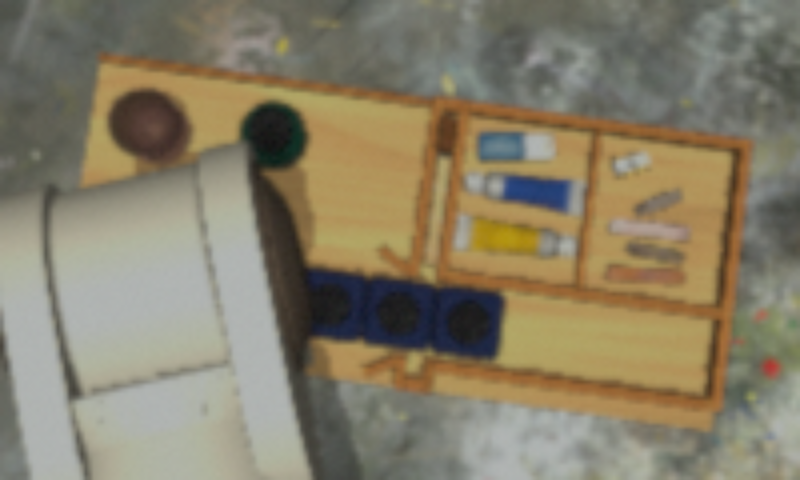

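The top view shows the row closed up and straight, with bottle 1 already in the bay at (468,322) in the crop. Push on.

Emit:
servo_tool:
  steps:
    - {"x":-1.4,"y":-9,"z":0,"yaw":0}
    - {"x":-2.7,"y":-18,"z":0,"yaw":0}
    - {"x":-4.1,"y":-27,"z":0,"yaw":0}
    - {"x":-5.4,"y":-36,"z":0,"yaw":0}
    - {"x":-6.8,"y":-45,"z":0,"yaw":0}
    - {"x":-8.1,"y":-54,"z":0,"yaw":0}
    - {"x":-9.5,"y":-63,"z":0,"yaw":0}
    - {"x":-10.8,"y":-72,"z":0,"yaw":0}
    - {"x":-12.2,"y":-81,"z":0,"yaw":0}
    - {"x":-13.5,"y":-90,"z":0,"yaw":0}
    - {"x":-14.9,"y":-99,"z":0,"yaw":0}
    - {"x":-16.2,"y":-108,"z":0,"yaw":0}

```text
time: 23.52
ee_pos: [0.4674, -0.0068, 0.0797]
tcp_rot: [179.8, 0.3, 81.5]
wrist_force: [0.0, 1.4, -1.3]
opening: 0.025
```

Emit:
servo_tool:
  steps:
    - {"x":-1,"y":-7,"z":0,"yaw":0}
    - {"x":-2.1,"y":-14,"z":0,"yaw":0}
    - {"x":-3.1,"y":-21,"z":0,"yaw":0}
    - {"x":-4.2,"y":-28,"z":0,"yaw":0}
    - {"x":-4.8,"y":-32.5,"z":0,"yaw":0}
    - {"x":-4.8,"y":-32.5,"z":0,"yaw":0}
    - {"x":-4.8,"y":-32.5,"z":0,"yaw":0}

```text
time: 24.4
ee_pos: [0.4626, -0.0394, 0.0797]
tcp_rot: [179.8, 0.3, 81.5]
wrist_force: [0.4, 0.3, -1.5]
opening: 0.025
```

```bash
python3 - <<'E'
from h import *
o,im,d,C=wshot('w13');print(o['time'],o['ee_pos'],o['tcp_rot'],o['wrist_force'],o['opening'])
im,d=camera('top');save('t13',cv2.resize(im[170:290,220:420],None,fx=4,fy=4))
E
```

```text
24.4 [ 0.46264135 -0.03937474  0.07970807] [179.79988196   0.34814087  81.50840801] [ 0.40580578  0.32590138 -1.4511891 ] 0.025049362590965935
```

View pics/w13.png

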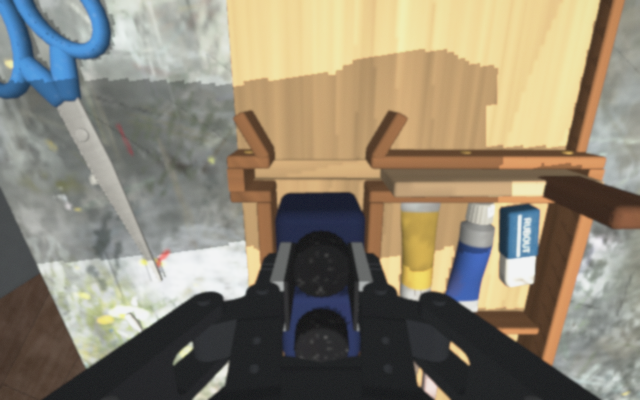

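View pics/t13.png

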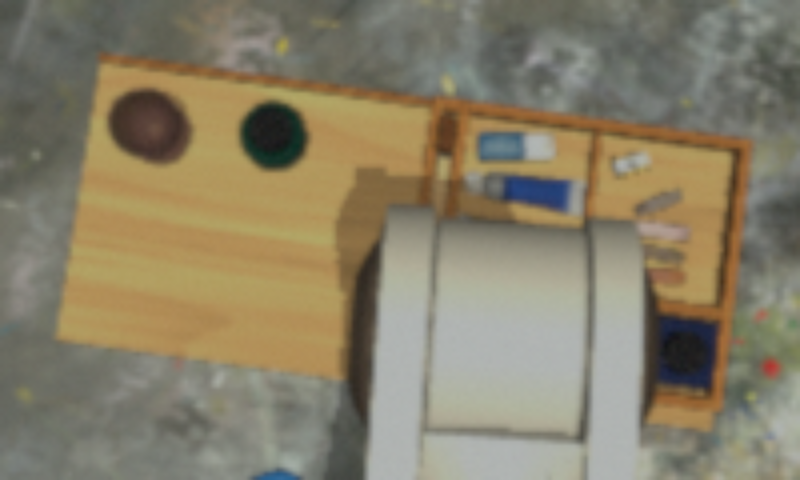

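All four are in the bay and the stray's rear face is clear of the groove. Nudge 2 mm more, release, rise, and check.

Emit:
servo_tool:
  steps:
    - {"x":-0.3,"y":-2,"z":-0.5,"yaw":0}
    - {"x":-0.3,"y":-2,"z":-0.8,"yaw":0}

```text
time: 24.75
ee_pos: [0.4625, -0.0411, 0.079]
tcp_rot: [179.8, 0.3, 81.5]
wrist_force: [0.5, 1.6, 0.4]
opening: 0.0247
```

Emit:
servo_tool:
  grip: 50
  steps:
    - {"x":0,"y":0,"z":0,"yaw":0}
    - {"x":0,"y":0,"z":0,"yaw":0}
    - {"x":0,"y":0,"z":0,"yaw":0}
    - {"x":0,"y":0,"z":0,"yaw":0}
    - {"x":0,"y":0,"z":40,"yaw":0}
    - {"x":0,"y":0,"z":90,"yaw":10}
    - {"x":0,"y":0,"z":140,"yaw":20}
    - {"x":0,"y":0,"z":160,"yaw":30}
    - {"x":0,"y":0,"z":160,"yaw":40}
    - {"x":0,"y":0,"z":160,"yaw":50}
    - {"x":0,"y":0,"z":160,"yaw":60}
    - {"x":0,"y":0,"z":160,"yaw":70}

```text
time: 26.25
ee_pos: [0.4625, -0.0412, 0.239]
tcp_rot: [179.8, 0.3, 151.9]
wrist_force: [0.0, 0.5, -0.4]
opening: 0.0503
```

Emit:
servo_tool:
  grip: 36
  steps:
    - {"x":40,"y":5,"z":0,"yaw":10}
    - {"x":70,"y":10,"z":0,"yaw":20.3}
    - {"x":70,"y":10,"z":0,"yaw":20.3}
    - {"x":70,"y":10,"z":0,"yaw":20.3}

```text
time: 26.75
ee_pos: [0.5319, -0.0312, 0.2389]
tcp_rot: [179.8, 0.3, 172.0]
wrist_force: [-0.1, 0.3, 0.2]
opening: 0.0362
```

```bash
python3 row.py w14; python3 - <<'E'
from h import *
o,im,d,C=load('w14');X=cloud(d,C)
yaw=np.radians(-8.5);ex=np.array([np.cos(yaw),np.sin(yaw)]);ey=np.array([-np.sin(yaw),np.cos(yaw)]);org=np.array([521.1,6.0])
rel=X[...,:2]-org;cx=rel@ex;cy=rel@ey;z=X[...,2]
m=(d>0)&(abs(cy+20)<20)&(cx>40)&(cx<100)&(z>80)&(z<100)
a=np.percentile(cx[m],[2,98]).mean();b=np.percentile(cy[m],[2,98]).mean();print('pull',m.sum(),np.median(z[m]),a,b,org+a*ex+b*ey)
E
```

```text
26.75 [ 0.53192474 -0.03118307  0.23885527] [179.79707904   0.2759809  172.02647242] 0.03622015699346367
cap 934 z 67.9 caddy -51.0 -193.4 world [ 442.7 -178. ]
cap 912 z 67.9 caddy -51.2 -147.5 world [ 449.1 -132.5]
cap 875 z 67.9 caddy -51.4 -101.8 world [455.5 -87.3]
cap 849 z 68.0 caddy -52.5 -55.9 world [461.1 -41.7]
body ((-50.92207717895508, -125.25772094726562), (46.515846252441406, 184.944091796875), 0.6862815618515015)
pull 284 90.20526063682036 68.09063576831828 -20.157800397521456 [585.46320631 -24.00082114]
```

View pics/w14.png

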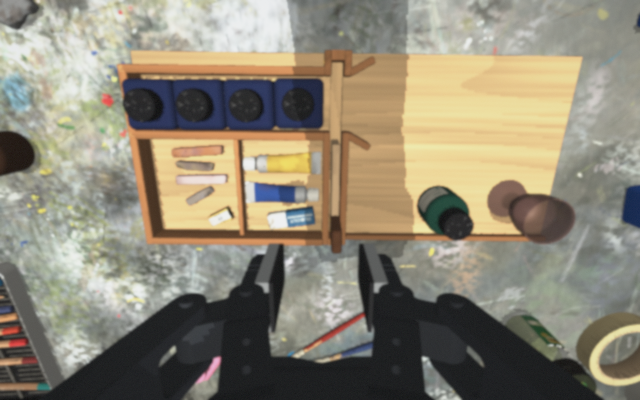

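All four are home (y −56 to −193, x about −51.5, caps level at 68 mm). Back to the gate pull.

Emit:
servo_tool:
  grip: 36
  steps:
    - {"x":25,"y":3.5,"z":-20,"yaw":-0.4}
    - {"x":54.6,"y":7.1,"z":-60,"yaw":-0.4}
    - {"x":54.6,"y":7.1,"z":-100,"yaw":-0.4}
    - {"x":54.6,"y":7.1,"z":-135,"yaw":-0.4}
    - {"x":54.6,"y":7.1,"z":-157,"yaw":-0.4}
    - {"x":54.6,"y":7.1,"z":-157,"yaw":-0.4}
    - {"x":54.6,"y":7.1,"z":-157,"yaw":-0.4}

```text
time: 27.68
ee_pos: [0.5867, -0.0243, 0.0838]
tcp_rot: [179.8, 0.4, 171.6]
wrist_force: [0.0, -0.1, -0.4]
opening: 0.0363
```

Emit:
servo_tool:
  grip: 0
  grip_force: 30
  steps:
    - {"x":0,"y":0,"z":0,"yaw":0}
    - {"x":0,"y":0,"z":0,"yaw":0}
    - {"x":0,"y":0,"z":0,"yaw":0}
    - {"x":0,"y":0,"z":0,"yaw":0}

```text
time: 28.18
ee_pos: [0.5874, -0.0244, 0.0855]
tcp_rot: [179.8, 0.6, 171.6]
wrist_force: [0.2, -1.1, 7.0]
opening: 0.0097
```

Emit:
servo_tool:
  steps:
    - {"x":0,"y":0,"z":2,"yaw":0}
    - {"x":0,"y":0,"z":4,"yaw":0}
    - {"x":0,"y":0,"z":4,"yaw":0}

```text
time: 28.55
ee_pos: [0.5874, -0.0243, 0.0895]
tcp_rot: [179.8, 0.6, 171.6]
wrist_force: [-0.2, -0.5, -0.8]
opening: 0.0092
```

```bash
python3 - <<'E'
from h import *
o,im,d,C=wshot('w15');print(o['time'],o['ee_pos'],o['tcp_rot'],o['wrist_force'],o['opening'])
E
```

```text
28.55 [ 0.58741328 -0.02434953  0.08951343] [179.77482353   0.55805006 171.58300003] [-0.18081653 -0.48662408 -0.79442783] 0.009193120423566948
```

View pics/w15.png

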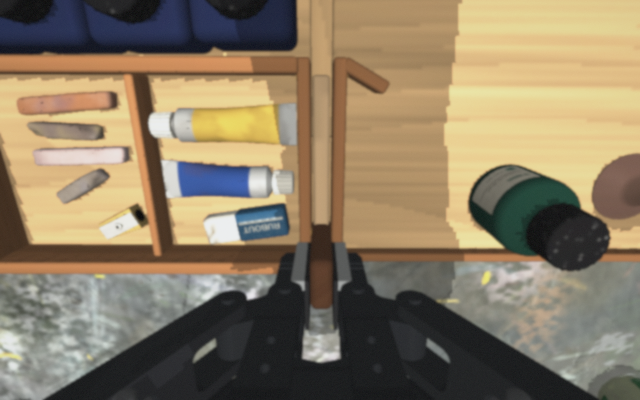

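The gate is held and about 10 mm up in its channel. Slide it back.

Emit:
servo_tool:
  steps:
    - {"x":-8.8,"y":1.3,"z":0,"yaw":0}
    - {"x":-17.7,"y":2.6,"z":0,"yaw":0}
    - {"x":-26.5,"y":3.9,"z":0,"yaw":0}
    - {"x":-35.4,"y":5.2,"z":0,"yaw":0}
    - {"x":-44.2,"y":6.5,"z":0,"yaw":0}
    - {"x":-53,"y":7.8,"z":0,"yaw":0}
    - {"x":-62,"y":9.1,"z":0,"yaw":0}
    - {"x":-70.5,"y":10.4,"z":0,"yaw":0}
    - {"x":-70.5,"y":10.4,"z":0,"yaw":0}
    - {"x":-70.5,"y":10.4,"z":0,"yaw":0}

```text
time: 29.85
ee_pos: [0.517, -0.014, 0.0894]
tcp_rot: [179.8, 0.6, 171.6]
wrist_force: [0.3, 0.2, -0.6]
opening: 0.0091
```

Emit:
servo_tool:
  steps:
    - {"x":0,"y":0,"z":-3,"yaw":0}
    - {"x":0,"y":0,"z":-6,"yaw":0}
    - {"x":0,"y":0,"z":-8,"yaw":0}
    - {"x":0,"y":0,"z":-8,"yaw":0}

```text
time: 30.35
ee_pos: [0.5169, -0.014, 0.0811]
tcp_rot: [179.8, 0.5, 171.6]
wrist_force: [0.5, 0.7, -0.9]
opening: 0.0095
```

```bash
python3 - <<'E'
from h import *
o,im,d,C=wshot('w16');print(o['time'],o['ee_pos'],o['tcp_rot'],o['wrist_force'],o['opening'])
E
```

```text
30.35 [ 0.51692465 -0.01396942  0.08112537] [179.77753633   0.54090503 171.58456156] [ 0.45082151  0.6526119  -0.86613955] 0.0094504611371216
```

View pics/w16.png

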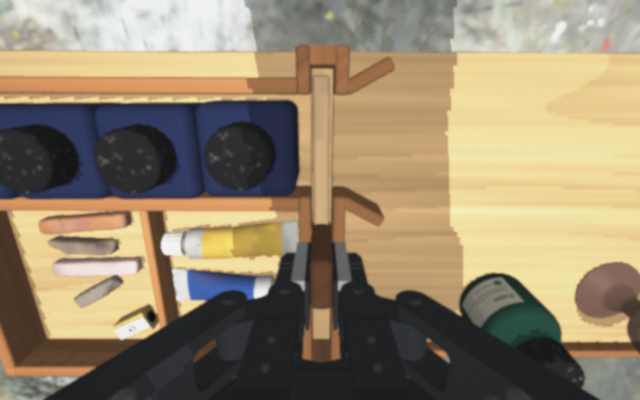

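The gate is back over the recess and going down freely. Two mm more, then release and rise.

Emit:
servo_tool:
  steps:
    - {"x":0,"y":0,"z":-1.5,"yaw":0}
    - {"x":0,"y":0,"z":-2,"yaw":0}
    - {"x":0,"y":0,"z":-2,"yaw":0}

```text
time: 30.78
ee_pos: [0.517, -0.014, 0.0794]
tcp_rot: [179.8, 0.6, 171.6]
wrist_force: [0.1, 0.0, 1.2]
opening: 0.0092
```

Emit:
servo_tool:
  grip: 36
  steps:
    - {"x":0,"y":0,"z":0,"yaw":0}
    - {"x":0,"y":0,"z":0,"yaw":0}
    - {"x":0,"y":0,"z":0,"yaw":0}
    - {"x":0,"y":0,"z":0,"yaw":0}
    - {"x":0,"y":0,"z":30,"yaw":0}
    - {"x":0,"y":0,"z":80,"yaw":0}
    - {"x":-20,"y":0,"z":130,"yaw":0}
    - {"x":-40,"y":0,"z":150,"yaw":0}
    - {"x":-40,"y":0,"z":150,"yaw":0}
    - {"x":-40,"y":0,"z":150,"yaw":0}

```text
time: 32.02
ee_pos: [0.4773, -0.0139, 0.2284]
tcp_rot: [179.8, 0.5, 171.6]
wrist_force: [-0.1, 0.7, -0.1]
opening: 0.0361
```

```bash
python3 row.py w17; python3 - <<'E'
from h import *
yaw=np.radians(-8.5);ex=np.array([np.cos(yaw),np.sin(yaw)]);ey=np.array([-np.sin(yaw),np.cos(yaw)]);org=np.array([521.1,6.0])
for n in('w3','w4','w17'):
    o,im,d,C=load(n);X=cloud(d,C)
    rel=X[...,:2]-org;cx=rel@ex;cy=rel@ey;z=X[...,2]
    m=(d>0)&(abs(cy+20)<16)&(abs(cx)<25)&(z>77)&(z<100)
    a=np.percentile(cx[m],[2,98]).mean();b=np.percentile(cy[m],[2,98]).mean();print(n,'pull',m.sum(),np.median(z[m]),a,b)
    m=(d>0)&(abs(cy+20)<8)&(cx>-80)&(cx<-25)&(z>38)&(z<56);print(' board',m.sum(),np.median(z[m]),np.median(cy[m]))
E
```

```text
32.025 [ 0.47726059 -0.01394855  0.2284477 ] [179.77809751   0.52766287 171.58431206] 0.03612005355878322
cap 853 z 67.8 caddy -51.7 -193.1 world [ 442.  -177.7]
cap 825 z 67.9 caddy -51.6 -147.5 world [ 448.7 -132.5]
cap 802 z 68.0 caddy -51.6 -101.7 world [455.4 -87.2]
cap 785 z 67.9 caddy -53.0 -55.6 world [460.6 -41.4]
body ((-51.82862854003906, -124.79649353027344), (46.24442672729492, 182.8818817138672), 0.4646046757698059)
w3 pull 187 84.29028872589167 -3.412158458587759 -20.9622034370313
 board 300 44.72128720231048 -20.513342490922305
w4 pull 746 84.25075535562004 -3.5185007501558765 -20.748263912937336
 board 1157 44.716861788302616 -20.724019213065787
w17 pull 280 84.32391033575534 -2.8342338275977097 -20.031749959737066
 board 495 44.70715807125064 -20.56724435375797
```

View pics/w17.png

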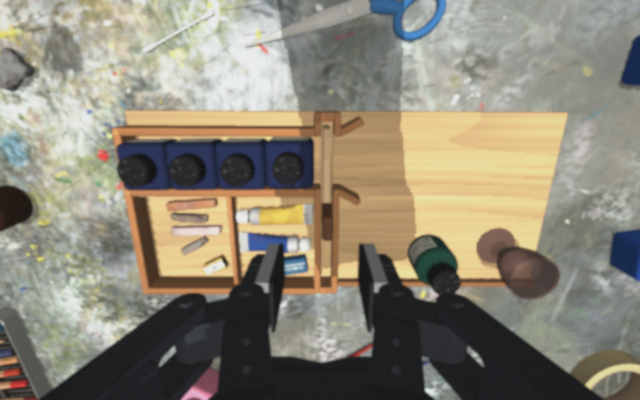

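The gate is seated exactly as at the start: the pull top is 84.3 mm high and the board top 44.7 mm. All four bottles stand in the bay, and nothing touches the robot. Handing in.

```bash
python3 -c "
from h import *
print(job_done())"
```

```text
the job is handed in; nothing more can be done
None
```

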